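# Layer a closet vent filter cartridge and hold its halves closed

### The arm

A 7-joint arm with a two-finger parallel gripper is mounted at the origin on the work surface. World frame = base frame: x ahead of the robot, y to its left, z up, the work surface at z = 0. Lengths are in m, angles in rad, forces in N, time in s.
With the tool pointing down it reaches from about 0.35 to 0.9 m from the base axis. Payload 8.1 kg.
Tool frame: the origin (TCP) lies on the front face of the gripper's body, between the roots of the fingers; the fingertips stand 66 mm ahead of it and the grasp point (between the pads) lies 47 mm ahead of it (arm.finger_overhang is the distance from the TCP to the fingertips, in m); z points along the fingers, y is the line along which they close (so a half turn about z gives the same grasp; the last joint's range is limited). The gripper opens to 92 mm and grips with 3 to 60 N. Pads are 19 mm wide; open, the fingers measure 130 mm over their backs; the gripper's body (75 mm by 190 mm) begins 47 mm behind the grasp point.
Start: joints at [-1.336, 0.434, 0.025, 1.573, -0.012, 1.134, -0.075], TCP at [0.207, 0.59, 0.292] pointing down, gripper open.
Joint ranges: [-2.62, 2.62], [-0.44, 2.09], [-1.27, 1.32], [0.08, 2.57], [-1.32, 4.46], [0.12, 2], [-2.74, 2.74]. Speed limits (rad/s): [2.22, 2.22, 3.01, 3.01, 3.14, 3.14, 3.14].

### API

Orientations are given as a rotation vector (axis times angle).
In Python, from cell import readout, cams, workorder, spotter, arm gives the robot as it stands.
- The arm moves only by the tool run_rows, called after "Call:" by a JSON object that holds its "op" and its "data", one argument or row to a line. Schema: {"type":"object","properties":{"ticks":{"type":"array","items":{"type":"array","prefixItems":[{"type":"array","items":{"type":"number"},"minItems":3,"maxItems":3},{"type":"number"},{"type":"number"}],"minItems":3,"maxItems":3},"minItems":1,"maxItems":10},"force":{"type":"number"},"only":{"type":"string"},"quiet":{"type":"boolean"},"lines":{"type":"string"}},"required":["ticks"],"additionalProperties":false}. ticks is a list of rows, 1 to 10 of them, each written [[dx, dy, dz], turn, opening]: dx, dy, dz in shares of 0.3 m (1.0 is 0.3 m), then a turn about the tool's z in shares of 120 degrees (1.0 is 120 degrees), then the opening from 0.0 (shut) to 1.0 (fully open); each row shifts and turns the commanded pose from where the row before left it, along the tool's axes as they then stand; what a row does not reach is not made up. A row lasts 1/10 s, in which the tool goes at most 0.05 m and 0.15 rad, less where a joint would pass 70% of its speed; a pose out of reach is approached as far as the arm can. The fingers move at their own pace and stop on an object; force is the grip in N (left out, the last holds). Time passes only in rows, so rows that do not move let the fingers close. The tool returns the time, the measured TCP pose, the force, the opening and the grip force at its end. only (a regular expression) keeps the lines of the reply that match it, lines (a string "A,B") keeps lines A to B, and quiet returns only ok. No shift or turn number may pass 1 either way. Input that does not fit is refused with a message, and nothing moves.
- readout.observe(): the state, without advancing time (a new reading comes with each control period).
- cams.get_image(name): name is "side" or "top"; returns a dict with "image" (400x640x3 uint8, blue, green, red), "fx", "fy", "cx", "cy" (pixels), "cam_to_world" (4x4, takes a point from camera to world coordinates). Camera axes: x right, y down, z forward; pixel columns grow to the right and rows downward; lengths in m; the calibration is good to about 2 mm. A picture is of the moment at which its call begins. There is no depth.
- workorder.sign_off(): hands the job in; it is judged then, once.
Trained networks look in a picture, given as the dict that the camera call returned (one of the last four; its "shot" number tells which), for a name from the list of things; names that differ only in an ending like _2 or _b are one class to them, and where a whole thing is asked for, a point or a joint stands for the part that bears it (a point fixed in the world has none). Each returns a list of dicts, best first, with "score" (0 to 1); they miss things now and then, are a little off and sometimes report something else, mostly with a low value. They report only what shows in the picture. A call takes as long as a camera call. They do not tell look-alikes from the thing itself.
- spotter.boxes_of(picture, name): "centre" ([x, y, z] in m, in the coordinates of the camera as it stood for that picture, good to about 4 mm: the middle of the surface that is visible of it).
The state is a dict: "clock": time; "joints": joint angles; "dq": joint speeds; "joint_efforts": joint torques, N m; "position": TCP position; "ee_rot": TCP orientation; "force": force on the tool from outside, world axes, zero at the start; "ft_torque": the same for the moment, N m; "width": opening from 0.0 (shut) to 1.0 (fully open); "gripper_force": force on a finger pad.
Only numpy, scipy, OpenCV 4.12 (cv2) and the standard library are available. Lean on these libraries where they do the work, as an engineer would, in place of code of your own. Each camera call takes 0.05 s, during which the arm holds its last target. There are 200 camera calls.

### The job

Assemble the closet vent filter cartridge: lay the cedar disc centred on the round yellow platen of the blue housing half and let go of it, lay the steel mesh lint screen centred on top of the cedar and let go, then fit the grey cover down over the two dowels and press it fully closed against the platen's spring. Finish while still holding the cover pressed flush on the housing with the gripper (it springs open if let go), and leave the other things on the shelf where they are.

Things in the scene. Friction and masses are not known exactly. Their poses are not given: they have to be found in the camera images.
- housing: Lower cartridge half, fixed: a blue plate 144 (x) by 100 (y) by 18 mm high. Origin at the centre of its underside, z up. Two upright steel dowels, 9 mm thick, stand at x = +48 and -48 mm (y = 0) and end 58 mm above the shelf, top 8 mm tapered; the yellow platen lies between them. Set discs down with the gripper closing along the housing's y, so that the fingers clear the dowels.
- seat (a point): Centre of the top face of the yellow platen at rest, 24 mm above the shelf (6 mm above the blue plate). The platen is 44 mm in diameter.
- platen (a joint): How far the sprung platen is pushed down, in m: 0 at rest, at most 0.006; about 0.004 when both discs lie on it and the cover is fully closed. The spring pushes up with about 4 N at rest and about 7 N when the cover is closed.
- cedar_disc: Brown cedar wood disc, 50 mm in diameter, 12 mm thick, about 35 g, lying flat. Origin at the centre of its underside, z up.
- lint_screen: Round stainless steel lint screen with a mesh face, 50 mm in diameter, 8 mm thick, about 60 g, lying flat. Origin at the centre of its underside, z up.
- cover: Upper half, right side up: grey frame 124 (x) by 80 (y) by 22 mm, 11 mm through holes for the dowels at x = +-48 mm, between them a round pocket in the underside, 65 mm wide, 22 mm deep, for the discs. A 4 mm roof (top at 26 mm) carries an orange grip bar 60 (x) by 24 (y) mm, up to 54 mm. Origin: centre of underside. 160 g. Either way round fits. Closed, its underside is 18 mm above the shelf.
- canister: Bystander: clear acrylic canister with a white latched lid, 88 mm in diameter, 121 mm high, origin at the centre of its underside.
- collar_box: Bystander: pink plastic collar stay box, 63 (x) by 123 (y) by 34 mm, origin at the centre of its underside.
- clothespin_a: Bystander: bamboo clothespin, 80 mm long (y), 16 mm wide, 11 mm high, lying beyond the discs; origin at the centre of its underside.
- clothespin_b: Bystander: bamboo clothespin, the same, lying between the housing and the cover.
- polish_tin: Bystander: round red and brass shoe polish tin, 72 mm in diameter, 24 mm high, origin at the centre of its underside.
- spray_bottle: Bystander: amber spray bottle, 54 mm in diameter, 160 mm high, origin at the centre of its underside.
Mind the look-alikes: they are no part of the job. Of the things shaped like the cover, the grey one is meant.

How it is judged:
By the outcome, as a careful person would: the job done as asked, in the order asked, and still so for the second after the job is handed in, while the arm keeps its last pose, push and grip.
It also fails if it takes over 72 s, if anything falls off the work surface, if the arm or the gripper's body presses on something with over 40 N, if the wrist force passes 120 N, or if a joint passes its speed limit or range.

## Working session

There is one attempt and no reset: what is moved stays moved. The work goes in short steps, Python scripts to look and compute and a tool call to move; the robot and the scene stay as the last step left them, time stands still between calls to the robot, and variables do not carry over. Pictures are saved under pics/ and viewed, at most 10 in all, crops included, and the job is handed in when it is done.

```bash
mkdir -p pics; ls; cat > h.py <<'E'
import numpy as np, cv2
from cell import readout, cams, workorder, spotter, arm
from scipy.spatial.transform import Rotation as R
def proj(p,P):
    T=np.linalg.inv(np.array(p["cam_to_world"])); c=T[:3,:3]@np.array(P)+T[:3,3]
    return np.array([p["fx"]*c[0]/c[2]+p["cx"],p["fy"]*c[1]/c[2]+p["cy"]])
def ray(p,uv,z):
    T=np.array(p["cam_to_world"]); d=T[:3,:3]@np.array([(uv[0]-p["cx"])/p["fx"],(uv[1]-p["cy"])/p["fy"],1]); o=T[:3,3]
    return o+d*(z-o[2])/d[2]
def w(p,c):
    T=np.array(p["cam_to_world"]); return T[:3,:3]@np.array(c)+T[:3,3]
E
python3 - <<'E'
from h import *
s=readout.observe(); print({k:np.round(v,3) for k,v in s.items()})
for n in ("top","side"):
    p=cams.get_image(n); cv2.imwrite(f"pics/{n}0.png",p["image"])
    print(n,np.round(p["cam_to_world"],3).tolist(),p["fx"])
    for k in ["housing","cedar_disc","lint_screen","cover","polish_tin","clothespin_a","collar_box","canister","spray_bottle"]:
        for b in spotter.boxes_of(p,k)[:5]:
            c=w(p,b["centre"]); print(k,round(b["score"],2),np.round(c,3),np.round(proj(p,c)))
E
```

```text
pics
{'clock': np.float64(0.0), 'joints': array([-1.336,  0.435,  0.025,  1.574, -0.012,  1.134, -0.075]), 'dq': array([ 0.001, -0.   , -0.   ,  0.001, -0.002,  0.003, -0.002]), 'joint_efforts': array([ 1.0000e-03, -6.6789e+01,  9.8500e-01, -3.1443e+01, -6.0000e-02,
        4.3000e-02,  0.0000e+00]), 'position': array([0.207, 0.589, 0.291]), 'ee_rot': array([-5.280e-01, -3.097e+00,  2.000e-03]), 'force': array([ 0.22 , -0.449,  1.138]), 'ft_torque': array([-0.044, -0.007,  0.027]), 'gripper_force': np.float64(0.0), 'width': np.float64(1.004)}
top [[-0.006, -0.996, 0.086, 0.473], [-1.0, 0.006, -0.008, -0.001], [0.008, -0.086, -0.996, 1.321], [0.0, 0.0, 0.0, 1.0]] 445.0588265957452
housing 0.76 [ 0.528 -0.021  0.014] [322. 220.]
housing 0.46 [ 0.552 -0.486  0.023] [481. 210.]
cedar_disc 0.57 [ 0.418 -0.309  0.015] [421. 257.]
lint_screen 0.72 [ 0.561 -0.285  0.01 ] [412. 208.]
cover 0.8 [0.364 0.136 0.023] [268. 277.]
cover 0.75 [0.369 0.472 0.02 ] [152. 276.]
cover 0.65 [0.454 0.31  0.024] [208. 246.]
cover 0.16 [0.752 0.018 0.034] [309. 143.]
polish_tin 0.68 [ 0.556 -0.484  0.022] [4
[... 356 characters left out ...]
 [0.0, 0.0, 0.0, 1.0]] 412.4471217677293
housing 0.68 [ 0.544 -0.009  0.018] [318. 204.]
cedar_disc 0.63 [ 0.421 -0.297  0.014] [305. 159.]
cover 0.9 [0.473 0.33  0.024] [402. 255.]
cover 0.74 [ 0.563 -0.276  0.008] [276. 173.]
cover 0.66 [0.378 0.161 0.028] [389. 212.]
cover 0.56 [0.373 0.479 0.025] [466. 274.]
cover 0.31 [0.762 0.039 0.033] [266. 231.]
polish_tin 0.51 [ 0.566 -0.469  0.022] [254. 149.]
clothespin_a 0.64 [0.525 0.173 0.008] [354. 235.]
collar_box 0.6 [ 0.661 -0.44   0.076] [234. 146.]
collar_box 0.56 [0.762 0.04  0.031] [266. 231.]
collar_box 0.2 [0.526 0.172 0.007] [354. 235.]
canister 0.8 [0.685 0.328 0.1  ] [342. 263.]
spray_bottle 0.69 [ 0.66  -0.44   0.079] [234. 145.]
```

View pics/top0.png

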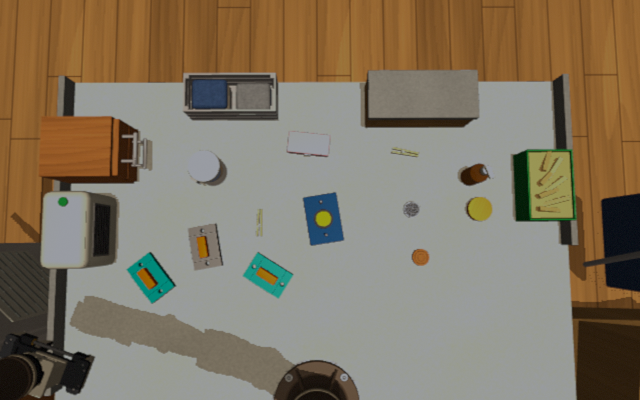

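View pics/side0.png

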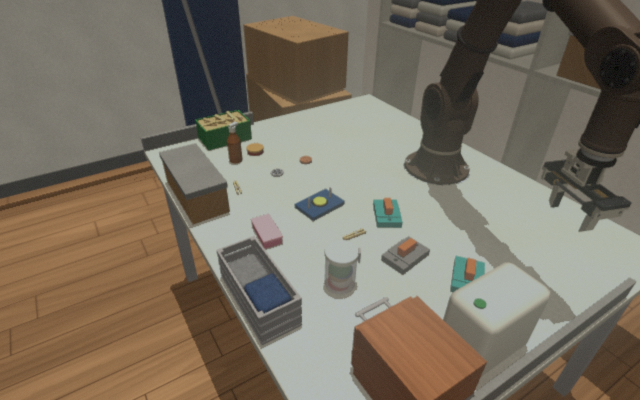

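Top view: grey cover at (205,246), with look-alike teal ones at (268,275) and (151,278). Cedar at (420,257), mesh screen at (411,209), yellow/red tin at (480,209), blue housing at (323,219). The side view agrees: grey cover (405,254), cedar (305,160), screen (277,173), housing (320,204). I choose the grey, not teal, cover and the small brown and mesh discs. Next comes one close crop, with measurements.

```bash
cat > seg.py <<'E'
from h import *
def cen(p,uv,r,f):
    u,v=map(int,uv); im=p["image"]; x0,y0=max(u-r,0),max(v-r,0); c=im[y0:v+r+1,x0:u+r+1]
    h=cv2.cvtColor(c,cv2.COLOR_BGR2HSV); m=f(h[...,0].astype(int),h[...,1].astype(int),h[...,2].astype(int)).astype(np.uint8)
    n,l,st,ce=cv2.connectedComponentsWithStats(m); 
    if n<2: return None
    k=1+np.argmax(st[1:,4]); pts=np.argwhere(l==k)[:,::-1]+[x0,y0]
    return ce[k]+[x0,y0],st[k,4],pts
yellow=lambda h,s,v:(h>20)&(h<40)&(s>120)&(v>80)
orange=lambda h,s,v:(h>3)&(h<20)&(s>130)&(v>60)
blue=lambda h,s,v:(h>95)&(h<125)&(s>110)
E
python3 - <<'E'
from seg import *
im=[]
for n,P in {"top":dict(h=(323,219),c=(205,246),d=(420,257),s=(411,209)),"side":dict(h=(320,204),c=(405,250),d=(305,160),s=(277,173))}.items():
    p=cams.get_image(n)
    for nm,uv,r,f,z in [("platen",P["h"],16,yellow,.024),("housing",P["h"],40,blue,.018),("bar",P["c"],20,orange,.052),("cedar",P["d"],14,orange,.012)]:
        o=cen(p,uv,r,f)
        if o is None: print(n,nm,None); continue
        q=np.array([ray(p,x,z)[:2] for x in o[2]]); rc=cv2.minAreaRect((q*1000).astype(np.float32))
        print(n,nm,np.round(o[0],1),o[1],np.round(ray(p,o[0],z),4),np.round(rc[0]),np.round(rc[1]),round(rc[2],1))
    if n=="top":
        for k in "hcds":
            u,v=P[k]; im.append(cv2.resize(p["image"][v-30:v+30,u-40:u+40],(400,300),interpolation=cv2.INTER_CUBIC))
cv2.imwrite("pics/crop1.png",np.vstack([np.hstack(im[:2]),np.hstack(im[2:])]))
E
```

```text
top platen [323.  218.2] 198 [ 0.5317 -0.0226  0.024 ] [532. -23.] [43. 44.] 26.2
top housing [323.  218.6] 1238 [ 0.5309 -0.0227  0.018 ] [532. -22.] [140.  96.] 8.9
top bar [202.2 245.8] 133 [0.4546 0.3205 0.052 ] [453. 320.] [60. 27.] 9.1
top cedar [420.  256.6] 207 [ 0.4182 -0.3059  0.012 ] [ 418. -306.] [45. 45.] 25.7
side platen None
side housing None
side bar [407.3 244.2] 87 [0.4527 0.3255 0.052 ] [453. 325.] [53. 20.] 8.0
side cedar None
```

View pics/crop1.png

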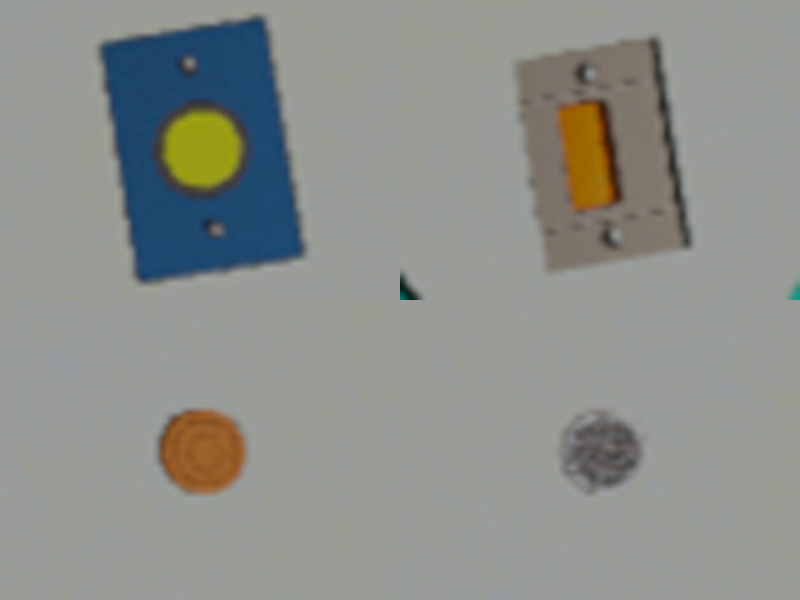

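The crop confirms the choice: blue housing with yellow platen and dowels top-left, grey cover with orange bar top-right, brown cedar bottom-left, mesh screen bottom-right. Both housing and cover are yawed about 9°. Next I refine the yaw and compute the first move.

```bash
cat >> h.py <<'E'
def to(x,y,tip,yaw):
    "yaw: world direction of the housing x axis; tool y along housing y (mod pi)"
    s=readout.observe(); M=R.from_rotvec(s["ee_rot"]).as_matrix(); d=M.T@(np.array([x,y,tip+arm.finger_overhang])-s["position"])
    a=np.arctan2(M[1,1],M[0,1]); t=-((yaw+np.pi/2-a+np.pi/2)%np.pi-np.pi/2)
    # d also in axes after the turn
    d2=R.from_euler("z",-t).as_matrix()@d
    print("t",round(s["clock"],2),"pos",np.round(s["position"],4),"tilt",np.round(M[:2,2],4),"F",np.round(s["force"],1),"w",round(float(s["width"]),3),"gf",round(float(s["gripper_force"]),1))
    print("move",np.round(d,4),"turn",round(t,4),"| move after turn",np.round(d2,4),"j7",np.round(s["joints"][6],2))
E
python3 - <<'E'
from seg import *
t=cams.get_image("top"); s=cams.get_image("side")
dark=lambda h,sa,v:v<120
o=cen(t,(411,209),13,dark); print("screen",o[0],o[1],ray(t,o[0],.008))
print("hsv side",[cv2.cvtColor(s["image"],cv2.COLOR_BGR2HSV)[v,u] for u,v in [(320,202),(305,205),(305,160)]])
for nm,uv,r,f,z in [("platen",(320,202),10,lambda h,sa,v:(h>20)&(h<45)&(sa>90),.024),("cedar",(305,160),9,lambda h,sa,v:(h<22)&(sa>60),.010),("screen",(277,173),9,dark,.007)]:
    o=cen(s,uv,r,f); print("side",nm,o and (np.round(o[0],1),o[1],np.round(ray(s,o[0],z),4)))
# yaw from PCA of masks
for nm,uv,r,f,z in [("housing",(323,219),40,blue,.018),("bar",(202,246),20,orange,.054)]:
    q=np.array([ray(t,x,z)[:2] for x in cen(t,uv,r,f)[2]]); q-=q.mean(0); W,V=np.linalg.eigh(q.T@q); print(nm,np.degrees(np.arctan(V[1,1]/V[0,1])))
to(.418,-.306,.15,.157)
E
```

```text
screen [411.31125828 209.03311258] 151 [ 0.5581152  -0.28461058  0.008     ]
hsv side [array([ 32, 119, 182], dtype=uint8), array([106,  96, 112], dtype=uint8), array([ 12, 112, 152], dtype=uint8)]
side platen (array([319.3, 200.7]), np.int32(89), array([ 0.5332, -0.0174,  0.024 ]))
side cedar (array([305.4, 159.3]), np.int32(75), array([ 0.4194, -0.3009,  0.01  ]))
side screen (array([276.9, 173. ]), np.int32(43), array([ 0.5621, -0.2737,  0.007 ]))
housing 8.59816950996317
bar 11.057202922740714
t 1.2 pos [0.2071 0.5897 0.2922] tilt [0. 0.] F [ 0.7 -0.7 -0.4] w 1.0 gf 0.0
move [-0.4958 -0.7752  0.0767] turn -0.4948 | move after turn [-0.0682 -0.9176  0.0767] j7 -0.08
```

Units first: shifts go in shares of 0.3 m and turns go in shares of 120 degrees. So -0.05 m is -0.1667, -0.04 m is -0.1333, -0.125 rad is -0.0597.

Call:
{"op": "run_rows", "data": {
  "ticks": [
    [[0, 0, 0], -0.0597, 1],
    [[0, 0, 0], -0.0597, 1],
    [[0, 0, 0], -0.0597, 1],
    [[0, 0, 0], -0.0573, 1],
    [[-0.1, -0.1333, 0], 0, 1],
    [[-0.1, -0.1333, 0], 0, 1],
    [[-0.1, -0.1333, 0], 0, 1],
    [[-0.1, -0.1333, 0], 0, 1],
    [[-0.0667, -0.15, 0], 0, 1],
    [[0, -0.1667, 0], 0, 1]
  ],
  "force": 20
}}

```text
clock: 2.2
position: [0.3882, 0.358, 0.2922]
ee_rot: [-0.243, 3.13, 0.001]
force: [0.7, 0.2, -0.1]
width: 0.999
gripper_force: 0.0
```

Call:
{"op": "run_rows", "data": {
  "ticks": [
    [[0, -0.1667, 0], 0, 1],
    [[0, -0.1667, 0], 0, 1],
    [[0, -0.1667, 0], 0, 1],
    [[0, -0.1667, 0], 0, 1],
    [[0, -0.1667, 0], 0, 1],
    [[0, -0.1667, 0], 0, 1],
    [[0, -0.1667, 0], 0, 1],
    [[0.1, -0.1333, 0], 0, 1],
    [[0.1, -0.1333, 0.0667], 0, 1],
    [[0, 0, 0.0667], 0, 1]
  ]
}}

```text
clock: 3.2
position: [0.3926, -0.0762, 0.2538]
ee_rot: [-0.234, 3.132, -0.001]
force: [0.7, 1.0, 0.0]
width: 1.0
gripper_force: 0.0
```

```bash
python3 -c "
from h import *
to(.4185,-.304,.06,.157)"
```

```text
t 3.2 pos [ 0.3926 -0.0762  0.2538] tilt [ 0.001  -0.0007] F [0.7 1.  0. ] w 1.0 gf 0.0
move [ 0.0084 -0.229   0.1285] turn -0.0076 | move after turn [ 0.0101 -0.2289  0.1285] j7 1.83
```

Converted, -0.04 m is -0.1333, -0.028 m is -0.0933.

Call:
{"op": "run_rows", "data": {
  "ticks": [
    [[0, -0.1333, 0.0667], 0, 1],
    [[0, -0.1333, 0.0667], 0, 1],
    [[0, -0.1333, 0.0667], 0, 1],
    [[0.0167, -0.1333, 0.0667], 0, 1],
    [[0.0167, -0.1333, 0.0667], 0, 1],
    [[0, -0.0933, 0.05], 0, 1],
    [[0, 0, 0], 0, 1],
    [[0, 0, 0], 0, 1]
  ]
}}

```text
clock: 4.0
position: [0.4205, -0.2982, 0.1383]
ee_rot: [0.244, -3.131, -0.001]
force: [-0.0, 0.4, 0.4]
width: 1.0
gripper_force: 0.0
```

```bash
python3 -c "
from seg import *
to(.4185,-.304,.003,.157)
p=cams.get_image('top');im=p['image'][227:287,380:460];cv2.imwrite('pics/c2.png',cv2.resize(im,(800,600),interpolation=cv2.INTER_CUBIC))"
```

```text
t 4.0 pos [ 0.4205 -0.2982  0.1383] tilt [-0.001   0.0005] F [-0.   0.4  0.4] w 1.0 gf 0.0
move [ 0.0028 -0.0055  0.0698] turn -0.0012 | move after turn [ 0.0028 -0.0055  0.0698] j7 2.48
```

View pics/c2.png

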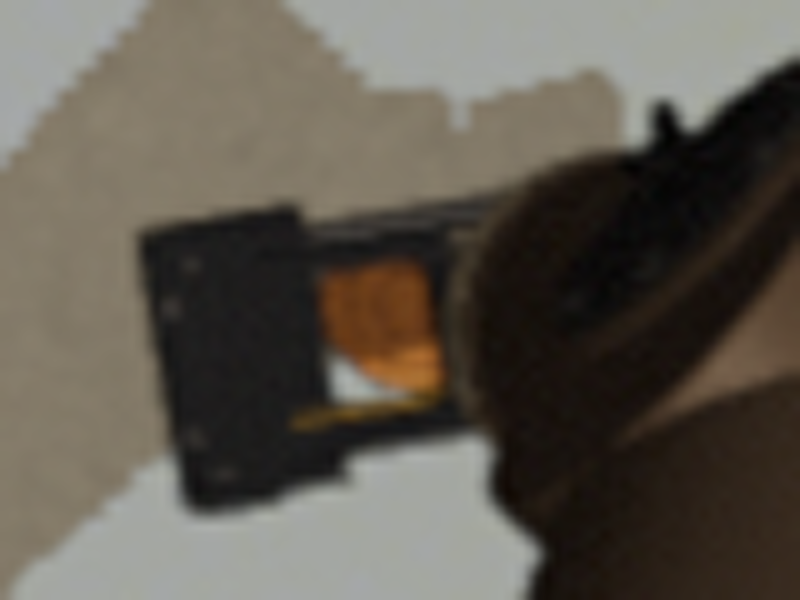

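The disc shows beneath the gripper at crop (380,320), between the fingers. I descend and grip.

Converted, 0.023 m is 0.0767, 0.016 m is 0.0533.

Call:
{"op": "run_rows", "data": {
  "ticks": [
    [[0.0033, -0.01, 0.0767], 0, 1],
    [[0.0033, -0.0083, 0.0767], 0, 1],
    [[0.0033, 0, 0.0533], 0, 1],
    [[0, 0, 0.025], 0, 1],
    [[0, 0, 0], 0, 1],
    [[0, 0, 0], 0, 0],
    [[0, 0, 0], 0, 0],
    [[0, 0, 0], 0, 0],
    [[0, 0, 0], 0, 0],
    [[0, 0, 0], 0, 0]
  ],
  "force": 15
}}

```text
clock: 5.05
position: [0.4189, -0.3039, 0.0694]
ee_rot: [-0.246, 3.131, -0.0]
force: [-0.1, -0.5, 0.3]
width: 0.613
gripper_force: 0.4
```

```bash
python3 -c "
from h import *
to(.532,-.020,.08,.155)"
```

```text
t 5.05 pos [ 0.4189 -0.3039  0.0694] tilt [ 0.0005 -0.0002] F [-0.1 -0.5  0.3] w 0.613 gf 0.4
move [-0.1562  0.2627 -0.0761] turn 0.0021 | move after turn [-0.1557  0.263  -0.0761] j7 2.55
```

Converted, -0.04 m is -0.1333, 0.035 m is 0.1167.

Call:
{"op": "run_rows", "data": {
  "ticks": [
    [[0, 0, 0], 0, 0],
    [[0, 0, 0], 0, 0],
    [[0, 0, 0], 0, 0],
    [[0, 0, -0.1], 0, 0],
    [[0, 0, -0.1333], 0, 0],
    [[-0.0667, 0.1167, -0.0333], 0, 0],
    [[-0.0667, 0.1167, 0], 0, 0],
    [[-0.0667, 0.1167, 0], 0, 0],
    [[-0.0667, 0.1167, 0], 0, 0],
    [[-0.0667, 0.1167, 0], 0, 0]
  ],
  "force": 15
}}

```text
clock: 6.05
position: [0.4903, -0.1137, 0.1491]
ee_rot: [0.246, -3.132, -0.0]
force: [0.4, 0.3, 0.2]
width: 0.535
gripper_force: 15.0
```

Call:
{"op": "run_rows", "data": {
  "ticks": [
    [[-0.0667, 0.1167, 0], 0, 0],
    [[-0.0667, 0.1167, 0], 0, 0],
    [[-0.05, 0.06, 0], 0, 0],
    [[0, 0, 0], 0, 0],
    [[0, 0, 0], 0, 0]
  ]
}}

```text
clock: 6.55
position: [0.5304, -0.0197, 0.1489]
ee_rot: [0.248, -3.131, 0.0]
force: [-0.2, -0.2, -0.5]
width: 0.54
gripper_force: 15.0
```

```bash
python3 - <<'E'
from h import *
to(.532,-.020,.03,.155)
p=cams.get_image("side"); cv2.imwrite("pics/s3.png",cv2.resize(p["image"][140:240,250:390],(700,500),interpolation=cv2.INTER_CUBIC))
E
```

```text
t 6.55 pos [ 0.5304 -0.0197  0.1489] tilt [-0.0007 -0.0003] F [-0.2 -0.2 -0.5] w 0.54 gf 15.0
move [-0.0016 -0.0006  0.0534] turn 0.0033 | move after turn [-0.0016 -0.0006  0.0534] j7 1.89
```

View pics/s3.png

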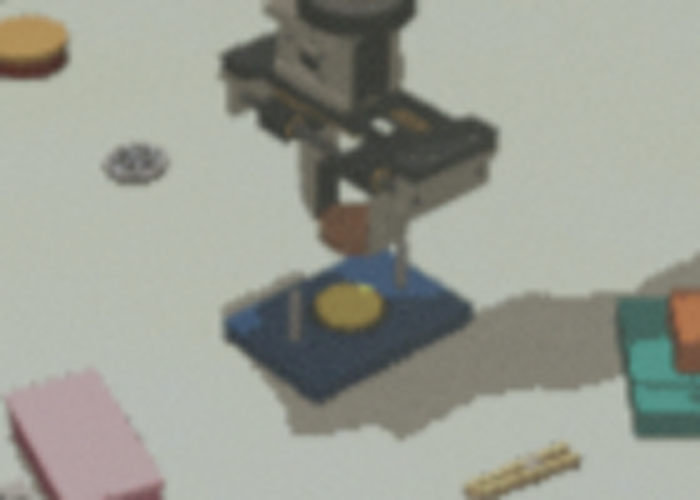

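The disc is held at crop (345,230) above the housing, with the platen at (350,306). I compare outlines in the side view to cancel the calibration error.

```bash
cat > fit.py <<'E'
from seg import *
from scipy.optimize import minimize
def outline(p,x,y,z0,z1,r):
    a=np.linspace(0,2*np.pi,60); q=np.array([proj(p,(x+r*np.cos(t),y+r*np.sin(t),z)) for z in (z0,z1) for t in a]); return q
def ext(q): return np.array([q[:,0].min(),q[:,0].max(),q[:,1].min(),q[:,1].max()])
E
python3 - <<'E'
from fit import *
p=cams.get_image("side"); x,y,z=readout.observe()["position"]
o=cen(p,(320,187),14,lambda h,s,v:((h<18)|(h>172))&(s>60)); print("disc mask",ext(o[2]+0.),o[1],"exp",np.round(ext(outline(p,x,y,z-.0694,z-.0574,.025)),1))
o=cen(p,(320,202),12,lambda h,s,v:(h>20)&(h<45)&(s>90)); print("platen top",ext(o[2]+0.),np.round(o[0],1),"exp",np.round(ext(outline(p,.532,-.020,.024,.024,.022)),1),proj(p,(.532,-.02,.024)))
# dowel tops expected
for d in (-.048,.048): print(proj(p,(.532+d*np.cos(.155),-.02+d*np.sin(.155),.058)), proj(p,(.532+d*np.cos(.155),-.02+d*np.sin(.155),.018)))
to(.532,-.02,.03,.155)
E
```

```text
disc mask [314. 323. 181. 189.] 76 exp [312.2 327.3 179.2 190.6]
platen top [313. 325. 197. 205.] [319.2 200.9] exp [312.7 325.7 196.5 204.1] [319.21673729 200.24661348]
[329.90003477 186.8240699 ] [329.60474376 196.37808244]
[308.34835057 197.43407304] [308.40612367 207.16285483]
t 6.65 pos [ 0.53   -0.0211  0.149 ] tilt [-0.0008 -0.0006] F [-0.9 -0.5 -1. ] w 0.535 gf 15.0
move [-0.0022  0.0008  0.0535] turn 0.0006 | move after turn [-0.0022  0.0008  0.0535] j7 1.89
```

Converted, 0.025 m is 0.0833, 0.018 m is 0.06.

Call:
{"op": "run_rows", "data": {
  "ticks": [
    [[-0.0033, 0, 0.0833], 0, 0],
    [[-0.0033, 0, 0.06], 0, 0],
    [[0, 0, 0.0267], 0, 0],
    [[0, 0, 0.0117], 0, 0],
    [[0, 0, 0], 0, 0],
    [[0, 0, 0.0033], 0, 0],
    [[0, 0, 0], 0, 0]
  ]
}}

```text
clock: 7.35
position: [0.533, -0.0196, 0.0943]
ee_rot: [-0.246, 3.131, 0.0]
force: [-0.5, 0.4, -0.1]
width: 0.535
gripper_force: 15.0
```

```bash
python3 -c "
from h import *
to(.532,-.02,.0275,.155)"
```

```text
t 7.35 pos [ 0.533  -0.0196  0.0943] tilt [0.0011 0.0001] F [-0.5  0.4 -0.1] w 0.535 gf 15.0
move [ 0.001  -0.0002  0.0013] turn 0.002 | move after turn [ 0.001  -0.0002  0.0013] j7 1.93
```

Converted, -0.04 m is -0.1333, -0.03 m is -0.1.

Call:
{"op": "run_rows", "data": {
  "ticks": [
    [[0, 0, 0.0033], 0, 0],
    [[0, 0, 0], 0, 0],
    [[0, 0, 0], 0, 0.62],
    [[0, 0, 0], 0, 0.75],
    [[0, 0, 0], 0, 0.85],
    [[0, 0, 0], 0, 0.85],
    [[0, 0, -0.1], 0, 0.9],
    [[0, 0, -0.1333], 0, 1],
    [[0, 0, -0.1], 0, 1],
    [[0, -0.1333, 0], 0, 1]
  ]
}}

```text
clock: 8.35
position: [0.5411, -0.0538, 0.1962]
ee_rot: [-0.26, 3.125, 0.005]
force: [1.3, -0.1, -0.2]
width: 0.997
gripper_force: 0.0
```

Call:
{"op": "run_rows", "data": {
  "ticks": [
    [[0, -0.1667, 0], 0, 1],
    [[0, -0.1667, 0], 0, 1],
    [[0, -0.1667, 0], 0, 1],
    [[0, -0.1333, 0], 0, 1],
    [[0, -0.0667, 0], 0, 1],
    [[0, 0, 0], 0, 1],
    [[0, 0, 0], 0, 1]
  ]
}}

```text
clock: 9.05
position: [0.5715, -0.2662, 0.1922]
ee_rot: [0.245, -3.131, -0.001]
force: [-0.0, 0.5, -0.0]
width: 0.999
gripper_force: 0.0
```

```bash
python3 - <<'E'
from fit import *
t=cams.get_image("top"); s=cams.get_image("side")
to(.559,-.281,.05,.155)
o=cen(t,(323,218),14,orange); print("top disc",o[0],o[1],ray(t,o[0],.036)); o=cen(t,(323,218),40,lambda h,a,v:(h>95)&(h<125)&(a>110)|(h>3)&(h<40)&(a>120)); q=np.array([ray(t,x,.018)[:2]*1000 for x in o[2]],np.float32); print("housing",cv2.minAreaRect(q))
o=cen(s,(319,197),12,lambda h,a,v:((h<20)|(h>172))&(a>60)); print("side disc",o[0],ext(o[2]+0.),o[1],"exp",np.round(ext(outline(s,.532,-.02,.024,.036,.025)),1))
cv2.imwrite("pics/s4.png",np.hstack([cv2.resize(s["image"][160:240,280:360],(400,400),interpolation=2),cv2.resize(t["image"][180:260,285:365],(400,400),interpolation=2)]))
E
```

```text
t 9.15 pos [ 0.5719 -0.2647  0.1924] tilt [-0.0004  0.0013] F [ 0.  -1.1 -0.4] w 1.0 gf 0.0
move [ 0.0153 -0.0142  0.0769] turn 0.0039 | move after turn [ 0.0152 -0.0142  0.0769] j7 2.3
top disc [322.20940171 218.23504274] 234 [ 0.53121206 -0.02019952  0.036     ]
housing ((531.5706787109375, -22.58892822265625), (139.6825714111328, 95.20867156982422), 8.87505054473877)
side disc [319.56818182 199.15151515] [313. 326. 194. 205.] 132 exp [311.9 326.7 193.1 204.6]
```

View pics/s4.png

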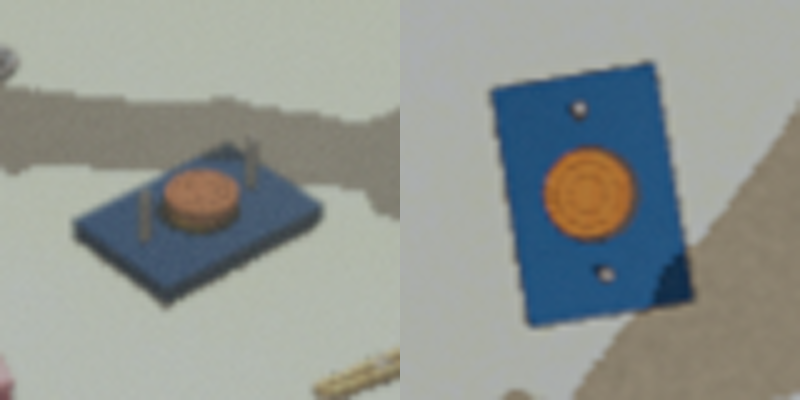

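Both views show the cedar lying flat on the platen, but the top view puts it about 2.4 mm off toward +y. I'll re-close the gripper at the correct centre to trim it.

Converted, 0.05 m is 0.1667, 0.045 m is 0.15.

Call:
{"op": "run_rows", "data": {
  "ticks": [
    [[0, 0.15, 0], 0, 1],
    [[0, 0.1667, 0], 0, 1],
    [[0, 0.1667, 0], 0, 1],
    [[0, 0.1667, 0], 0, 1],
    [[0, 0.15, 0.1], 0, 1],
    [[0, 0.0267, 0.0833], 0, 1],
    [[0, 0, 0], 0, 1],
    [[0, 0, 0], 0, 1]
  ]
}}

```text
clock: 9.95
position: [0.5334, -0.0248, 0.1404]
ee_rot: [0.248, -3.131, 0.001]
force: [0.5, -0.4, 0.3]
width: 1.002
gripper_force: 0.0
```

```bash
python3 -c "
from h import *
for i in range(3): to(.5325,-.0222,.028,.155)"
```

```text
t 9.95 pos [ 0.5334 -0.0248  0.1404] tilt [-0.0004 -0.0004] F [ 0.5 -0.4  0.3] w 1.002 gf 0.0
move [0.0004 0.0027 0.0469] turn 0.0031 | move after turn [0.0004 0.0027 0.0469] j7 1.92
t 9.95 pos [ 0.5334 -0.0248  0.1404] tilt [-0.0004 -0.0004] F [ 0.5 -0.4  0.3] w 1.002 gf 0.0
move [0.0004 0.0027 0.0469] turn 0.0031 | move after turn [0.0004 0.0027 0.0469] j7 1.92
t 9.95 pos [ 0.5334 -0.0248  0.1404] tilt [-0.0004 -0.0004] F [ 0.5 -0.4  0.3] w 1.002 gf 0.0
move [0.0004 0.0027 0.0469] turn 0.0031 | move after turn [0.0004 0.0027 0.0469] j7 1.92
```

Converted, 0.025 m is 0.0833, 0.018 m is 0.06.

Call:
{"op": "run_rows", "data": {
  "ticks": [
    [[0, 0.0083, 0.0833], 0, 1],
    [[0, 0, 0.06], 0, 1],
    [[0, 0, 0.01], 0, 1],
    [[0, 0, 0], 0, 1],
    [[0, 0, 0], 0, 0.8]
  ],
  "force": 4
}}

```text
clock: 10.45
position: [0.5339, -0.0232, 0.0953]
ee_rot: [-0.245, 3.13, -0.0]
force: [-0.1, 0.4, 0.4]
width: 0.955
gripper_force: 0.0
```

```bash
cat >> h.py <<'E'
def avg(n=5):
    P=[]
    for i in range(n): cams.get_image("top"); P.append(readout.observe()["position"])
    return np.mean(P,0)
E
python3 -c "
from h import *
print(avg(6)); to(.5325,-.0222,.028,.155)"
```

```text
[ 0.53363629 -0.02260469  0.09480036]
t 10.75 pos [ 0.5333 -0.0224  0.0944] tilt [0.0007 0.0001] F [-0.   0.8 -0.8] w 0.8 gf 0.0
move [0.0008 0.0003 0.0009] turn 0.0022 | move after turn [0.0008 0.0003 0.0009] j7 1.95
```

Converted, -0.04 m is -0.1333, -0.02 m is -0.0667.

Call:
{"op": "run_rows", "data": {
  "ticks": [
    [[0, 0, 0], 0, 0.6],
    [[0, 0, 0], 0, 0.5],
    [[0, 0, 0], 0, 0.4],
    [[0, 0, 0], 0, 0.4],
    [[0, 0, 0], 0, 0.4],
    [[0, 0, 0], 0, 0.6],
    [[0, 0, 0], 0, 0.75],
    [[0, 0, 0], 0, 0.85],
    [[0, 0, -0.0667], 0, 1],
    [[0, 0, -0.1333], 0, 1]
  ],
  "force": 4
}}

```text
clock: 11.75
position: [0.5314, -0.0223, 0.1524]
ee_rot: [0.246, -3.127, 0.0]
force: [0.8, 0.1, 0.1]
width: 0.896
gripper_force: 0.0
```

Call:
{"op": "run_rows", "data": {
  "ticks": [
    [[0, -0.1, -0.0667], 0, 1],
    [[0, -0.1667, 0], 0, 1],
    [[0, -0.1667, 0], 0, 1],
    [[0, -0.1667, 0], 0, 1],
    [[0.0333, -0.1667, 0], 0, 1],
    [[0.0167, -0.1, 0.0667], 0, 1],
    [[0, 0, 0], 0, 1],
    [[0, 0, 0], 0, 1]
  ],
  "force": 15
}}

```text
clock: 12.55
position: [0.5583, -0.2812, 0.1532]
ee_rot: [0.243, -3.131, -0.001]
force: [0.8, 0.4, 0.1]
width: 1.0
gripper_force: 0.0
```

```bash
python3 - <<'E'
from fit import *
t=cams.get_image("top")
o=cen(t,(323,218),14,orange); print("top disc",o[0],o[1],ray(t,o[0],.036))
print(avg(3)); to(.559,-.284,.002,.155)
E
```

```text
top disc [322.95780591 218.11392405] 237 [ 0.53154866 -0.02236328  0.036     ]
[ 0.55962445 -0.27897172  0.15416445]
t 12.75 pos [ 0.5597 -0.2789  0.1543] tilt [0.0007 0.0007] F [ 0.7  0.3 -0.5] w 0.996 gf 0.0
move [ 0.0016 -0.005   0.0868] turn 0.0045 | move after turn [ 0.0016 -0.005   0.0868] j7 2.35
```

Converted, 0.025 m is 0.0833, 0.02 m is 0.0667.

Call:
{"op": "run_rows", "data": {
  "ticks": [
    [[0.0017, -0.01, 0.0833], 0, 1],
    [[0, -0.0083, 0.0833], 0, 1],
    [[0, 0, 0.0667], 0, 1],
    [[0, 0, 0.04], 0, 1],
    [[0, 0, 0.0133], 0, 1],
    [[0, 0, 0], 0, 1],
    [[0, 0, 0], 0, 0],
    [[0, 0, 0], 0, 0],
    [[0, 0, 0], 0, 0],
    [[0, 0, 0], 0, 0]
  ],
  "force": 15
}}

```text
clock: 13.75
position: [0.5596, -0.2862, 0.0684]
ee_rot: [-0.246, 3.131, -0.0]
force: [0.3, -0.2, -0.3]
width: 0.702
gripper_force: 0.0
```

Call:
{"op": "run_rows", "data": {
  "ticks": [
    [[0, 0, 0], 0, 0],
    [[0, 0, 0], 0, 0],
    [[0, 0, 0], 0, 0],
    [[0, 0, 0], 0, 0],
    [[0, 0, -0.0333], 0, 0],
    [[0, 0, -0.1], 0, 0],
    [[0, 0, -0.1333], 0, 0],
    [[0, 0.1333, -0.0333], 0, 0],
    [[0, 0.1667, 0], 0, 0],
    [[0, 0.1667, 0], 0, 0]
  ]
}}

```text
clock: 14.75
position: [0.5374, -0.1469, 0.1591]
ee_rot: [-0.244, 3.13, -0.0]
force: [1.0, 1.1, -0.1]
width: 0.53
gripper_force: 15.0
```

Call:
{"op": "run_rows", "data": {
  "ticks": [
    [[0, 0.1667, 0], 0, 0],
    [[0, 0.1333, 0], 0, 0],
    [[0, 0.05, 0], 0, 0],
    [[0, 0, 0], 0, 0],
    [[0, 0, 0], 0, 0]
  ]
}}

```text
clock: 15.25
position: [0.5214, -0.0451, 0.1584]
ee_rot: [-0.246, 3.131, -0.001]
force: [0.5, -1.1, -0.8]
width: 0.534
gripper_force: 15.0
```

```bash
python3 -c "
from h import *
print(avg(4)); to(.533,-.0225,.040,.155)"
```

```text
[ 0.52129752 -0.04599208  0.15817225]
t 15.45 pos [ 0.5212 -0.0459  0.158 ] tilt [ 0.0003 -0.0007] F [-0.2 -0.4 -0.8] w 0.533 gf 15.0
move [-0.0153  0.0213  0.0525] turn -0.0006 | move after turn [-0.0153  0.0213  0.0525] j7 1.95
```

Converted, 0.0213 m is 0.071, 0.02 m is 0.0667.

Call:
{"op": "run_rows", "data": {
  "ticks": [
    [[-0.05, 0.071, 0], 0, 0],
    [[0, 0, 0.0667], 0, 0],
    [[0, 0, 0.0667], 0, 0],
    [[0, 0, 0], 0, 0],
    [[0, 0, 0], 0, 0]
  ]
}}

```text
clock: 15.95
position: [0.5324, -0.0217, 0.118]
ee_rot: [0.244, -3.131, 0.001]
force: [0.5, -0.4, -0.2]
width: 0.536
gripper_force: 15.0
```

```bash
python3 -c "
from h import *
print(avg(5)); to(.533,-.0225,.0385,.155)"
```

```text
[ 0.53301383 -0.02123574  0.1187527 ]
t 16.2 pos [ 0.533  -0.0209  0.1188] tilt [0.0015 0.0002] F [ 0.5 -0.1 -0.2] w 0.532 gf 15.0
move [ 0.0003 -0.0016  0.0148] turn 0.0017 | move after turn [ 0.0003 -0.0016  0.0148] j7 1.94
```

Converted, -0.04 m is -0.1333, -0.02 m is -0.0667.

Call:
{"op": "run_rows", "data": {
  "ticks": [
    [[0, -0.0033, 0.0333], 0, 0],
    [[0, 0, 0.0133], 0, 0],
    [[0, 0, 0.0027], 0, 0],
    [[0, 0, 0], 0, 0],
    [[0, 0, 0], 0, 0.58],
    [[0, 0, 0], 0, 0.66],
    [[0, 0, 0], 0, 0.8],
    [[0, 0, 0], 0, 0.8],
    [[0, 0, -0.0667], 0, 0.9],
    [[0, 0, -0.1333], 0, 1]
  ]
}}

```text
clock: 17.2
position: [0.5309, -0.0216, 0.1616]
ee_rot: [0.246, -3.126, 0.0]
force: [1.1, 0.8, 0.9]
width: 0.924
gripper_force: 0.0
```

Call:
{"op": "run_rows", "data": {
  "ticks": [
    [[0, 0.1333, -0.1], 0, 1],
    [[0, 0.1667, 0], 0, 1],
    [[0, 0.1667, 0], 0, 1],
    [[0, 0.1667, 0], 0, 1],
    [[0, 0.1667, 0], 0, 1],
    [[0, 0.1333, 0], 0, 1],
    [[0, 0.1, 0], 0, 1],
    [[0, 0, 0], 0, 1],
    [[0, 0, 0], 0, 1]
  ]
}}

```text
clock: 18.1
position: [0.4839, 0.2848, 0.1929]
ee_rot: [0.249, -3.132, 0.001]
force: [0.6, -0.9, 0.8]
width: 0.998
gripper_force: 0.0
```

```bash
python3 - <<'E'
from seg import *
t=cams.get_image("top"); s=cams.get_image("side")
to(.455,.321,.06,.16)
g=lambda h,a,v:(a<90)
o=cen(t,(323,218),9,g); print("screen",o[0],o[1],ray(t,o[0],.044))
cv2.imwrite("pics/s5.png",np.hstack([cv2.resize(s["image"][160:240,280:360],(400,400),interpolation=2),cv2.resize(t["image"][180:260,285:365],(400,400),interpolation=2)]))
E
```

```text
t 18.2 pos [0.4845 0.283  0.1931] tilt [ 0.     -0.0008] F [ 0.4 -0.4 -0.8] w 1.001 gf 0.0
move [0.0232 0.0421 0.0676] turn -0.0045 | move after turn [0.023  0.0422 0.0676] j7 1.3
screen [323.         218.22222222] 297 [ 0.53087192 -0.02234647  0.044     ]
```

View pics/s5.png

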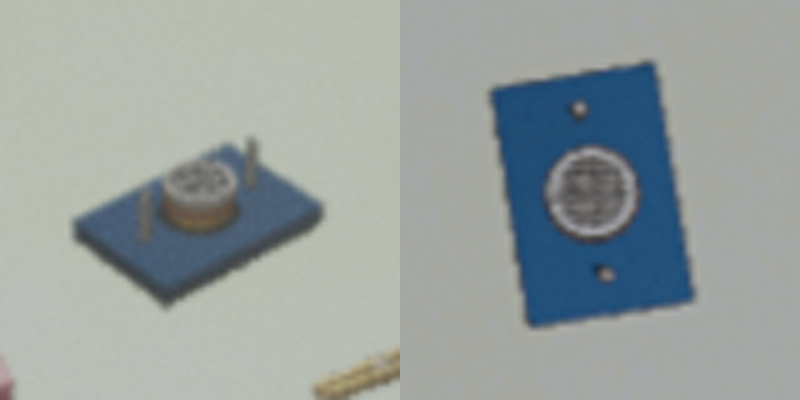

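The screen and cedar are stacked and centred: top view centre at crop (592,193), matching the housing. The side view shows the discs level. Next I measure the cover from the initial, unoccluded picture.

```bash
python3 - <<'E'
from seg import *
t=cams.get_image("top"); im0=cv2.imread("pics/top0.png"); to(.455,.321,.06,.16)
print("px cover",im0[235,194],im0[250,216],"bg",im0[225,180],im0[250,235])
def rects(im,uv,r,f,z,nm):
    q=dict(t); q["image"]=cv2.resize(cv2.GaussianBlur(im,(0,0),.6),None,fx=4,fy=4,interpolation=cv2.INTER_CUBIC)
    o=cen(q,(uv[0]*4+2,uv[1]*4+2),r*4,f); pts=(o[2]+.5)/4-.5
    m=np.array([ray(t,x,z)[:2]*1000 for x in pts],np.float32); rc=cv2.minAreaRect(m); d=m-m.mean(0); W,V=np.linalg.eigh(d.T@d)
    print(nm,np.round(m.mean(0),1),np.round(rc[0],1),np.round(rc[1],1),round(rc[2],2),"pca",np.degrees(np.arctan(V[1,1]/V[0,1])))
for off in (12,18): rects(im0,(205,246),26,lambda h,a,v:((v<im0[225,180].max()-off)&(v>90))|((h>3)&(h<20)&(a>130)),.024,"cover")
rects(im0,(323,219),32,lambda h,a,v:(a>60),.018,"housing")
rects(im0,(203,246),20,orange,.053,"bar")
g=lambda h,a,v:v
for nm,u,v,z in [("h1",202.2,230.4,.024),("h2",207.6,263.2,.024),("d1",320.6,202,.056),("d2",325.8,234.4,.056)]: print(nm,ray(t,(u,v),z))
E
```

```text
t 18.25 pos [0.4846 0.2828 0.1932] tilt [ 0.0001 -0.0007] F [-0.4  0.4  0.2] w 1.0 gf 0.0
move [0.0234 0.0423 0.0676] turn -0.0051 | move after turn [0.0232 0.0424 0.0676] j7 1.3
px cover [ 86  95 103] [109 119 128] bg [145 155 152] [153 156 153]
cover [452.6 320.1] [452.7 319.6] [127.6  90.7] 9.8 pca 10.343455
cover [452.8 319.8] [452.5 319.5] [125.7  89.4] 9.8 pca 10.345767
housing [530.9 -22.7] [531.4 -22.6] [142.5  98.2] 8.78 pca 8.913222
bar [454.5 320.6] [452.5 319.8] [60.2 27.9] 9.87 pca 11.040937
h1 [0.49858214 0.32811265 0.024     ]
h2 [0.40408439 0.3110664  0.024     ]
d1 [ 0.5766346  -0.01563282  0.056     ]
d2 [ 0.48442225 -0.02974567  0.056     ]
```

Converted, 0.022 m is 0.0733, 0.02 m is 0.0667, -0.018 rad is -0.0086.

Call:
{"op": "run_rows", "data": {
  "ticks": [
    [[0.0333, 0.0667, 0.0667], -0.0086, 0.6],
    [[0.0433, 0.0733, 0.0667], 0, 0.6],
    [[0, 0, 0.0333], 0, 0.6],
    [[0, 0, 0], 0, 0.6],
    [[0, 0, 0], 0, 0.6]
  ],
  "force": 20
}}

```text
clock: 18.75
position: [0.4556, 0.3207, 0.1436]
ee_rot: [-0.271, 3.129, -0.001]
force: [0.1, -0.0, 0.9]
width: 0.628
gripper_force: 0.0
```

```bash
python3 -c "
from h import *
print(avg(4)); to(.4535,.320,.030,.172)"
```

```text
[0.45568448 0.32122777 0.14396534]
t 18.95 pos [0.4555 0.3215 0.1439] tilt [0.0013 0.0008] F [-0.3  0.5 -0.1] w 0.603 gf 0.0
move [ 0.0023 -0.0012  0.0484] turn 0.0016 | move after turn [ 0.0023 -0.0012  0.0484] j7 1.26
```

Converted, 0.022 m is 0.0733, 0.016 m is 0.0533.

Call:
{"op": "run_rows", "data": {
  "ticks": [
    [[0.0067, -0.0033, 0.0733], 0, 0.6],
    [[0, 0, 0.0533], 0, 0.6],
    [[0, 0, 0.0267], 0, 0.6],
    [[0, 0, 0.005], 0, 0.6],
    [[0, 0, 0], 0, 0.3],
    [[0, 0, 0], 0, 0.1],
    [[0, 0, 0], 0, 0],
    [[0, 0, 0], 0, 0],
    [[0, 0, 0], 0, 0],
    [[0, 0, 0], 0, 0]
  ],
  "force": 25
}}

```text
clock: 19.95
position: [0.4529, 0.3211, 0.0961]
ee_rot: [-0.275, 3.129, 0.001]
force: [-0.8, 0.2, 5.5]
width: 0.261
gripper_force: 25.0
```

```bash
python3 -c "
from h import *
print(avg(5)); to(.4535,.320,.030,.172)"
```

```text
[0.45290733 0.32108164 0.09605592]
t 20.2 pos [0.4529 0.3211 0.096 ] tilt [0.0005 0.0007] F [-0.3 -0.1  6.3] w 0.259 gf 25.0
move [-0.0004 -0.0012  0.0005] turn 0.0032 | move after turn [-0.0004 -0.0012  0.0005] j7 1.29
```

Converted, -0.05 m is -0.1667, -0.03 m is -0.1.

Call:
{"op": "run_rows", "data": {
  "ticks": [
    [[0, 0, -0.0333], 0, 0],
    [[0, 0, -0.1], 0, 0],
    [[0, 0, -0.1333], 0, 0],
    [[0, 0, -0.05], 0, 0],
    [[0, -0.1, 0], 0, 0],
    [[0, -0.1333, 0], 0, 0],
    [[0, -0.1667, 0], 0, 0],
    [[0, -0.1667, 0], 0, 0],
    [[0, -0.1667, 0], 0, 0],
    [[0, -0.1667, 0], 0, 0]
  ],
  "force": 45
}}

```text
clock: 21.2
position: [0.4995, 0.0529, 0.1911]
ee_rot: [-0.275, 3.129, 0.0]
force: [0.9, 0.2, -2.0]
width: 0.257
gripper_force: 45.0
```

Call:
{"op": "run_rows", "data": {
  "ticks": [
    [[0, -0.1333, 0], 0, 0],
    [[0, -0.0667, 0], 0, 0],
    [[0, 0, 0], 0, 0],
    [[0, 0, 0], 0, 0],
    [[0, 0, 0], 0, 0]
  ]
}}

```text
clock: 21.7
position: [0.51, -0.0029, 0.1907]
ee_rot: [0.277, -3.129, -0.001]
force: [0.4, 0.1, -1.9]
width: 0.259
gripper_force: 45.0
```

```bash
python3 -c "
from h import *
print(avg(4)); to(.5319,-.0225,.09,.154)"
```

```text
[ 0.51006611 -0.00292595  0.19061154]
t 21.9 pos [ 0.5101 -0.0032  0.1906] tilt [-0.0002  0.0002] F [-0.3  0.5 -1.5] w 0.257 gf 45.0
move [-0.018  -0.0229  0.0351] turn 0.023 | move after turn [-0.0186 -0.0225  0.0351] j7 1.87
```

Converted, -0.0225 m is -0.075, -0.0186 m is -0.062, 0.022 rad is 0.0105.

Call:
{"op": "run_rows", "data": {
  "ticks": [
    [[0, 0, 0], 0.0105, 0],
    [[-0.062, -0.075, 0], 0, 0],
    [[0, 0, 0.05], 0, 0],
    [[0, 0, 0.0267], 0, 0],
    [[0, 0, 0], 0, 0],
    [[0, 0, 0], 0, 0],
    [[0, 0, 0], 0, 0]
  ]
}}

```text
clock: 22.6
position: [0.532, -0.0232, 0.168]
ee_rot: [-0.241, 3.132, 0.0]
force: [-0.2, -0.3, -0.8]
width: 0.257
gripper_force: 45.0
```

```bash
python3 - <<'E'
from h import *
print(avg(5)); to(.5319,-.0225,.09,.154)
s=cams.get_image("side");t=cams.get_image("top")
cv2.imwrite("pics/s6.png",np.hstack([cv2.resize(s["image"][150:250,270:370],(400,400),interpolation=2),cv2.resize(t["image"][168:268,273:373],(400,400),interpolation=2)]))
E
```

```text
[ 0.53215143 -0.02338862  0.16803202]
t 22.85 pos [ 0.5321 -0.0235  0.1679] tilt [0.0005 0.0002] F [-0.1  0.5 -1.6] w 0.258 gf 45.0
move [0.0001 0.001  0.0124] turn -0.0008 | move after turn [0.0001 0.001  0.0124] j7 1.91
```

View pics/s6.png

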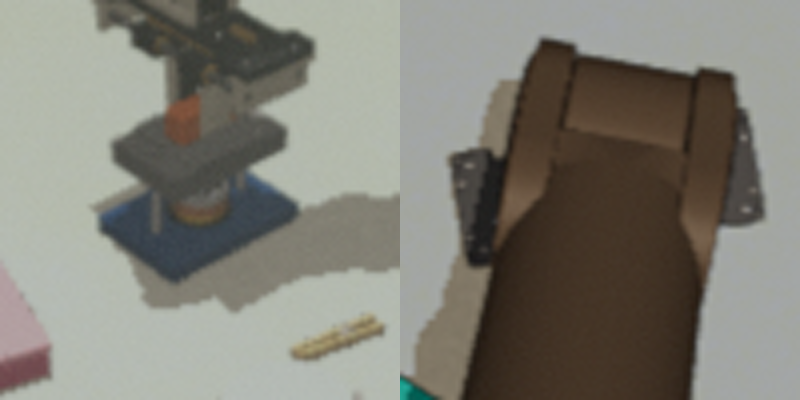

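The cover is level above the stack in the side view, with its corners over the housing's. I lower slowly, watching the force.

Converted, 0.006 m is 0.02, 0.004 m is 0.0133.

Call:
{"op": "run_rows", "data": {
  "ticks": [
    [[0, 0.0027, 0.02], 0, 0],
    [[0, 0, 0.0133], 0, 0],
    [[0, 0, 0.0133], 0, 0],
    [[0, 0, 0.01], 0, 0],
    [[0, 0, 0], 0, 0],
    [[0, 0, 0], 0, 0]
  ]
}}

```text
clock: 23.55
position: [0.5319, -0.0229, 0.1505]
ee_rot: [0.24, -3.132, 0.0]
force: [0.4, 0.2, -2.0]
width: 0.259
gripper_force: 45.0
```

```bash
python3 -c "
from h import *
print(avg(3)); to(.5319,-.0225,.07,.154); print(readout.observe()['ft_torque'])"
```

```text
[ 0.5320137  -0.02285707  0.15073297]
t 23.7 pos [ 0.532  -0.0229  0.1508] tilt [0.0003 0.    ] F [ 0.5 -0.3 -1.2] w 0.259 gf 45.0
move [0.0001 0.0004 0.0153] turn -0.001 | move after turn [0.0001 0.0004 0.0153] j7 1.93
[-0.00533367  0.02886228 -0.0114165 ]
```

Converted, 0.003 m is 0.01, 0.002 m is 0.0067.

Call:
{"op": "run_rows", "data": {
  "ticks": [
    [[0, 0, 0.01], 0, 0],
    [[0, 0, 0.01], 0, 0],
    [[0, 0, 0.01], 0, 0],
    [[0, 0, 0.0067], 0, 0],
    [[0, 0, 0], 0, 0],
    [[0, 0, 0], 0, 0]
  ]
}}

```text
clock: 24.3
position: [0.5319, -0.0228, 0.1396]
ee_rot: [0.24, -3.132, -0.0]
force: [0.5, 0.6, -1.1]
width: 0.259
gripper_force: 45.0
```

```bash
python3 -c "
from h import *
print(avg(3)); to(.5319,-.0225,.07,.154); print(readout.observe()['ft_torque'])"
```

```text
[ 0.53198704 -0.02282855  0.13969641]
t 24.45 pos [ 0.532  -0.0228  0.1397] tilt [0.0002 0.    ] F [-0.  -0.4 -1.2] w 0.258 gf 45.0
move [0.0001 0.0003 0.0042] turn -0.0009 | move after turn [0.0001 0.0003 0.0042] j7 1.93
[-0.0115456   0.05383794  0.05047961]
```

Call:
{"op": "run_rows", "data": {
  "ticks": [
    [[0, 0, 0.0167], 0, 0],
    [[0, 0, 0.0167], 0, 0],
    [[0, 0, 0.0167], 0, 0],
    [[0, 0, 0.0133], 0, 0],
    [[0, 0, 0.01], 0, 0],
    [[0, 0, 0], 0, 0],
    [[0, 0, 0], 0, 0]
  ],
  "force": 60
}}

```text
clock: 25.15
position: [0.5317, -0.0228, 0.1177]
ee_rot: [0.24, -3.132, -0.0]
force: [-2.2, -0.2, 1.6]
width: 0.254
gripper_force: 60.0
```

```bash
python3 -c "
from h import *
print(avg(3)); to(.5319,-.0225,.07,.154); print(readout.observe()['ft_torque'])"
```

```text
[ 0.53171201 -0.02280693  0.11774863]
t 25.3 pos [ 0.5317 -0.0228  0.1178] tilt [-0.0002  0.0001] F [-2.3 -0.3  1.9] w 0.259 gf 60.0
move [-0.0002  0.0003 -0.0177] turn -0.0009 | move after turn [-0.0002  0.0003 -0.0177] j7 1.95
[0.06315497 0.44521805 0.01426187]
```

Converted, 0.001 m is 0.0033, 0.0003 m is 0.001.

Call:
{"op": "run_rows", "data": {
  "ticks": [
    [[0.001, 0, 0.0033], 0, 0],
    [[0, 0, 0.0033], 0, 0],
    [[0, 0, 0.0033], 0, 0],
    [[0, 0, 0.0033], 0, 0],
    [[0, 0, 0], 0, 0],
    [[0, 0, 0], 0, 0]
  ]
}}

```text
clock: 25.9
position: [0.5317, -0.0229, 0.114]
ee_rot: [-0.24, 3.132, 0.0]
force: [-3.9, 0.5, 9.2]
width: 0.261
gripper_force: 60.0
```

```bash
python3 -c "
from h import *
print(avg(3)); to(.5319,-.0225,.07,.154); print(readout.observe()['ft_torque'])"
```

```text
[ 0.53169951 -0.02284456  0.11403548]
t 26.05 pos [ 0.5317 -0.0228  0.114 ] tilt [0.0004 0.0003] F [-3.6  0.7  9.7] w 0.258 gf 60.0
move [-0.0002  0.0003 -0.0215] turn -0.0009 | move after turn [-0.0002  0.0003 -0.0215] j7 1.96
[0.1084179  0.81813648 0.00167627]
```

Units first: shifts go in shares of 0.3 m and turns go in shares of 120 degrees. So 0.0006 m is 0.002, 0.0005 m is 0.0017.

Call:
{"op": "run_rows", "data": {
  "ticks": [
    [[0.0017, 0, 0.002], 0, 0],
    [[0, 0, 0.002], 0, 0],
    [[0, 0, 0], 0, 0],
    [[0, 0, 0], 0, 0],
    [[0, 0, 0], 0, 0]
  ]
}}

```text
clock: 26.55
position: [0.5316, -0.0229, 0.114]
ee_rot: [-0.24, 3.131, 0.001]
force: [-7.2, 1.6, 24.9]
width: 0.252
gripper_force: 60.0
```

```bash
python3 - <<'E'
from h import *
print(avg(3)); to(.5319,-.0225,.07,.154); print(readout.observe()['ft_torque'])
s=cams.get_image("side")
cv2.imwrite("pics/s7.png",cv2.resize(s["image"][165:235,275:365],(720,560),interpolation=2))
E
```

```text
[ 0.53163417 -0.02288525  0.11397848]
t 26.7 pos [ 0.5316 -0.0229  0.114 ] tilt [0.0016 0.001 ] F [-7.3  1.5 25.1] w 0.257 gf 60.0
move [-0.0004  0.0004 -0.0215] turn -0.001 | move after turn [-0.0004  0.0004 -0.0215] j7 1.96
[ 0.2863603   1.62168805 -0.04670926]
```

View pics/s7.png

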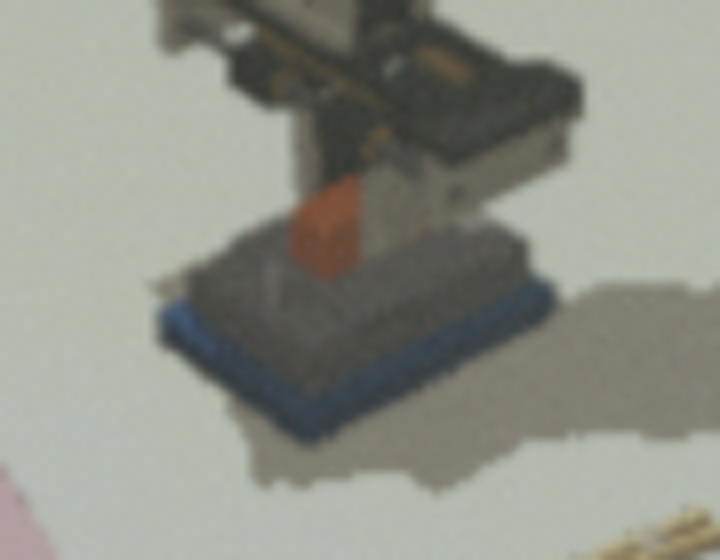

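The cover sits flush on the blue plate. z stayed at 0.114 while the push rose from 10 to 25 N, so it is on the hard stop. I hand it in.

```bash
python3 -c "
from h import *
print(workorder.sign_off())"
```

```text
the job is handed in; nothing more can be done
None
```

The job is handed in at about 27 s on the clock: cedar and lint screen are stacked centred on the platen, and the gripper holds the grey cover flush on the housing with about 25 N; the sign-off returned no verdict.

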